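Hold the transilluminator's shield at its set angle

TASK

Someone has left a tube rack on the closed shield of the UV transilluminator: take the rack off and stand it upright on the rubber mat, without tipping it over on the way. Then lift the spring-loaded shield by its bar handle until its side rail lines up with the pointer clamped on the quadrant, and finish while still holding the shield steady there by the handle, so that a colleague can work under it. Leave the pointer as it is set and do not shift the other things on the bench.

Things in the scene. Friction and masses are not known exactly. Their poses are not given: they have to be found in the camera images.
- transilluminator: Grey bench instrument, 250 deep (its x) x 260 wide (its y) x 85 mm high, heavy and fixed; origin at the centre of its underside. Its front, with switch and the shield's handle, faces its -x. On its -y side stands the quadrant: an upright aluminium arc, 118 mm mean radius about the hinge, 8 mm outside the shield's rail, ticks every 5 degrees, rising to 225 mm above the bench.
- hinge (a point): Middle of the shield's hinge axis, 112 mm behind the instrument's centre and 95 mm above the bench. Axes as the instrument's; the hinge axis is y.
- shield (a joint): Angle of the shield in rad: 0 lying shut on the instrument (start), grows as the front edge rises, stop at 1.25. Springs and weight push it shut with about 5.5 N at the handle when shut, rising to about 7 N at 0.85 rad; let go, it falls shut.
- shield_edge (a point): Middle of the shield's front edge. The shield is a flat amber acrylic sheet, 236 mm from hinge axis to front edge, 226 mm wide, 6 mm thick, with 10 mm square aluminium rails along its sides. Its mid-plane passes through the hinge axis; when shut its top lies 98 mm above the bench.
- shield_handle (a point): Steel bar handle fixed on the shield near its front edge: round bar 10 mm thick, 110 mm long along y, a post at each end, 30 mm free below it. Origin mid-bar: when shut 222 mm in front of the hinge axis and 38 mm above it (133 mm above the bench). Axes turn with the shield, at 0 the instrument's. Pinched from above across x, the bar can turn between the fingers as the shield rises.
- pointer (a joint): Angle in rad at which the pointer is set, in the same measure as the shield's angle: shield and pointer line up when both values are equal. It is set between 0.5 and 0.87. A clamp holds it with about 0.4 N m.
- pointer_tip (a point): Middle of the pointer's flat tip tab (16 x 18 x 3 mm). The pointer is a dark steel strip 140 mm long on the outer side of the quadrant, turning about the hinge axis; the tip lies 138 mm from the hinge axis and 145 mm to the -y side of the instrument's middle.
- rack: Grey block rack with white-capped tubes (the tubes are fast in it), lying on the shut shield: 110 long (its x) x 50 wide (its y) x 45 mm high, caps to 51 mm; 0.11 to 0.18 kg; origin at the centre of its underside.
- mat: Dark rubber bench mat, fixed, 200 (its x) x 140 (its y) x 3 mm, on the bench to the left or the right of the instrument; origin at the centre of its underside.
- tip_box: Bystander: pipette-tip box with a clear lid, 82 x 120 x 74 mm, loose, on the side of the instrument opposite the mat; origin at the centre of its underside.
- bottle: Bystander: capped amber bottle, 68 mm in diameter, 145 mm high, loose, towards the back right; origin at the centre of its underside.
- pipette_stand: Bystander: round pipette stand with three pipettes hanging, foot 152 mm in diameter, 290 mm high, loose, at the back left; origin at the centre of its underside.
Not all that is in view belongs to the job. Of the things like the mat, leave any that is green; of the rest the smaller one is meant.

How it is judged:
By the outcome, as a careful person would: the job done as asked, in the order asked, and still so for the second after the job is handed in, while the arm keeps its last pose, push and grip.
It also fails if it takes over 56 s, if anything falls off the work surface, if the arm or the gripper's body presses on something with over 40 N, if the wrist force passes 120 N, or if a joint passes its speed limit or range.

ROBOT

A 6-joint arm with a two-finger parallel gripper is mounted at the origin on the work surface. World frame = base frame: x ahead of the robot, y to its left, z up, the work surface at z = 0. Lengths are in m, angles in degrees, forces in N, time in s.
With the tool pointing down it reaches from about 0.375 to 0.9 m from the base axis. Payload 3.1 kg.
Tool frame: the origin (TCP) lies at the very end of the fingers, on their centre line; the grasp point (between the pads) lies grip_point_offset behind it (grip_point_offset is the distance from the TCP to the grasp point, in m); z points along the fingers, y is the line along which they close (so a half turn about z gives the same grasp; the last joint's range is limited). The gripper opens to 87 mm and grips with 3 to 60 N. Pads are 19 mm wide; open, the fingers measure 117 mm over their backs; the gripper's body (75 mm by 190 mm) begins 51 mm behind the grasp point.
Start: joints at [65.117, 30.224, 82.088, -0, 67.689, -10.227], TCP at [0.158, 0.605, 0.223] pointing down, gripper open.
Joint ranges: [-176.69, 176.69], [-43.24, 126.21], [12.49, 139.97], [-82, 262], [0, 151.66], [-163.58, 163.58]. Speed limits (degrees/s): [159.86, 159.86, 180, 180, 180, 180].

INTERFACE

Orientations are given as a 3x3 rotation matrix whose columns are the frame's x, y, z axes.
In Python, from rig import * gives the robot as it stands.
- The arm moves only by the tool move_arm, never from a script. Its argument "increments" is a list of rows, each a list of 3 entries, a list of its own where there are three numbers: the shift along the tool's x, y, z in units of 30 mm (1.0 is 30 mm), then the turn, a rotation vector about the tool's x, y, z in units of 120 degrees (1.0 is 120 degrees), then the closure, from 0 (fully open) to 1 (shut). A call has 1 to 20 rows; each row shifts and turns the commanded pose from where the row before left it, along the tool's axes as they then stand; what a row does not reach is not made up. A row lasts 1/12 s, in which the tool goes at most 41.7 mm and 7.16 degrees, less where a joint would pass 70% of its speed; a pose out of reach is approached as far as the arm can. A call with a number of a shift or a turn outside -1 to 1 is refused whole. A call with a gripper value outside its range is refused whole. The fingers move at their own pace and stop on an object; the grip force is fixed at half the most. Time passes only in rows, so rows that do not move let the fingers close. It gives the time, the measured TCP pose, the force, the opening and the grip force at its end, in the units of the state.
- read_state(): the state, without advancing time (a new reading comes with each control period).
- capture(name): name is "scene" or "top" or "wrist"; returns a dict with "img" (480x640x3 uint8, red, green, blue), "mtx" (3x3 intrinsics, pixels), "eye" and "rotation" of the camera in the world. Camera axes: x right, y down, z forward; pixel columns grow to the right and rows downward; lengths in m; the calibration is good to about 2 mm. A picture is of the moment at which its call begins. There is no depth.
- hand_in(): hands the job in; it is judged then, once.
Trained networks look in a picture, given as the dict that the camera call returned (one of the last four; its "shot" number tells which), for a name from the list of things; names that differ only in an ending like _2 or _b are one class to them, and where a whole thing is asked for, a point or a joint stands for the part that bears it (a point fixed in the world has none). Each returns a list of dicts, best first, with "confidence" (0 to 1); they miss things now and then, are a little off and sometimes report something else, mostly with a low value. They report only what shows in the picture. A call takes as long as a camera call. They do not tell look-alikes from the thing itself.
- search_frame(picture, label): "extent" ([left, top, right, bottom] as shares, 0 to 1, of the picture: columns of its width, rows of its height, round what is visible of it).
- pinpoint(picture, label): "xy" ([column, row] as shares, 0 to 1, of the picture: columns of its width, rows of its height: a listed point, or the origin of a listed thing).
The state is a dict: "time_s": time; "joint_positions": joint angles; "qvel": joint speeds; "tau": joint torques, N m; "position": TCP position; "tcp_rot": TCP orientation; "force": force on the tool from outside, world axes, zero at the start; "moment": the same for the moment, N m; "opening": opening from 0.0 (shut) to 1.0 (fully open); "grasp_force": force on a finger pad.
Only numpy, scipy, OpenCV 4.12 (cv2) and the standard library are available. Lean on these libraries where they do the work, as an engineer would, in place of code of your own. Each camera call takes 0.05 s, during which the arm holds its last target. There are 200 camera calls.

## Working session

There is one attempt and no reset: what is moved stays moved. The work goes in short steps, Python scripts to look and compute and a tool call to move; the robot and the scene stay as the last step left them, time stands still between calls to the robot, and variables do not carry over. Pictures are saved under pics/ and viewed, at most 10 in all, crops included, and the job is handed in when it is done.

Besides the shell and the picture viewer there is one more tool, called after "Request:" in YAML: its name, and indented under it one key for each argument. move_arm: Moves the arm, as the interface text tells. Its arguments: {"type":"object","properties":{"increments":{"type":"array"}},"required":["increments"]}

```bash
mkdir -p pics; ls
cat > h.py <<'E'
from rig import *
import numpy as np, cv2
def save(p,n): cv2.imwrite(f'pics/{n}.png',p['img'][:,:,::-1])
def proj(p,X):
    c=(np.atleast_2d(X)-np.array(p['eye']))@np.array(p['rotation']); c=c@np.array(p['mtx']).T
    return c[:,:2]/c[:,2:]
def ray(p,uv): 
    d=np.array(p['rotation'])@np.linalg.inv(p['mtx'])@np.array([uv[0],uv[1],1.]); return d/np.linalg.norm(d)
def atz(p,uv,z):
    d=ray(p,uv); e=np.array(p['eye']); return e+d*(z-e[2])/d[2]
def px(xy): return np.array(xy)*[640,480]
E
python3 - <<'E'
from h import *
np.set_printoptions(precision=3,suppress=True)
ims=[]
hz=dict(transilluminator=0,hinge=.095,shield_edge=.095,shield_handle=.133,pointer_tip=.18,rack=.098,mat=0,tip_box=0,bottle=0,pipette_stand=0)
for n in ('scene','top'):
    p=capture(n); save(p,n+'0'); print(n,np.array(p['eye']),np.array(p['rotation'])[:,2])
    for l,z in hz.items():
        for d in pinpoint(p,l)[:3]:
            u=px(d['xy']); print(' ',l,u.round(1),round(d['confidence'],2),atz(p,u,z))
    for l in ('rack','mat'):
        for d in search_frame(p,l)[:4]: print(' F',l,np.array(d['extent'])*[640,480,640,480],round(d['confidence'],2))
E
```

```text
pics
scene [1.223 0.458 1.024] [-0.565 -0.435 -0.701]
  transilluminator [324.1 316.4] 0.87 [ 0.61  -0.005  0.   ]
  transilluminator [417.5 445.4] 0.32 [0.743 0.325 0.   ]
  hinge [302.2 330.6] 0.95 [0.724 0.024 0.095]
  shield_edge [343.2 252.5] 0.89 [ 0.491 -0.041  0.095]
  shield_handle [339.9 244.3] 0.81 [ 0.504 -0.042  0.133]
  pointer_tip [203.9 292.6] 0.73 [ 0.819 -0.15   0.18 ]
  pointer_tip [256.7 245.4] 0.54 [ 0.657 -0.156  0.18 ]
  rack [304.2 291. ] 0.66 [ 0.641 -0.038  0.098]
  mat [328.1 188.8] 0.97 [ 0.234 -0.28   0.   ]
  mat [206.5 176.1] 0.77 [ 0.413 -0.607  0.   ]
  mat [254.3 228.9] 0.66 [ 0.494 -0.335  0.   ]
  tip_box [486.  373.5] 0.91 [0.516 0.361 0.   ]
  tip_box [417.  443.8] 0.22 [0.741 0.323 0.   ]
  bottle [205.9 291.7] 0.67 [ 0.728 -0.278  0.   ]
  pipette_stand [417.3 445.2] 0.97 [0.743 0.325 0.   ]
 F rack [278.784 259.008 330.368 312.72 ] 0.91
 F mat [291.392 162.096 366.784 213.792] 0.95
 F mat [210.176 201.312 293.312 259.584] 0.78
 F mat [152.896 146.688 256.704 208.416] 0.58
top [ 0.31  -0.131  1.209] [ 0.161  0.024 -0.987]
  transilluminator [28
[... 413 characters left out ...]
-0.144  0.18 ]
  pointer_tip [384.5 162.8] 0.2 [ 0.671 -0.27   0.18 ]
  rack [291.2 182.1] 0.75 [ 0.644 -0.038  0.098]
  mat [381.7 346.1] 0.96 [ 0.227 -0.284  0.   ]
  mat [401.2 246.9] 0.89 [ 0.494 -0.338  0.   ]
  mat [506.6 276.5] 0.6 [ 0.418 -0.622  0.   ]
  tip_box [149.1 232.1] 0.59 [0.524 0.364 0.   ]
  tip_box [286.4 201. ] 0.38 [ 0.619 -0.018  0.   ]
  bottle [382.  163.6] 0.61 [ 0.732 -0.287  0.   ]
  pipette_stand [166.  158.5] 0.87 [0.739 0.332 0.   ]
 F rack [278.912 157.008 300.288 211.296] 0.68
 F rack [376.576 210.096 428.096 285.504] 0.45
 F mat [374.912 209.904 428.608 285.504] 0.77
 F mat [463.232 223.68  547.776 334.176] 0.73
 F mat [352.32  306.624 409.408 389.712] 0.59
```

View pics/scene0.png

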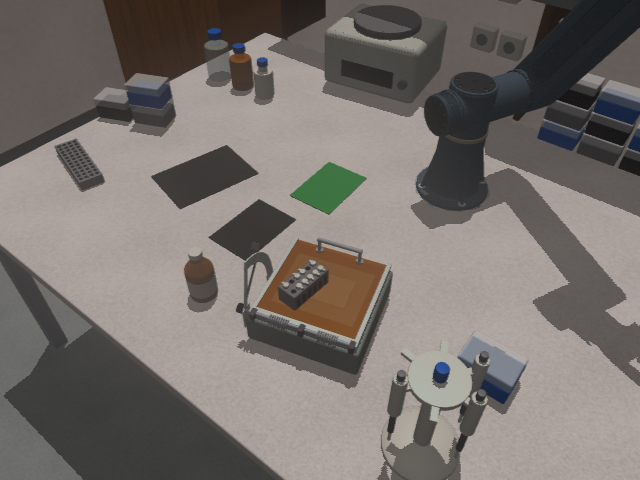

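View pics/top0.png

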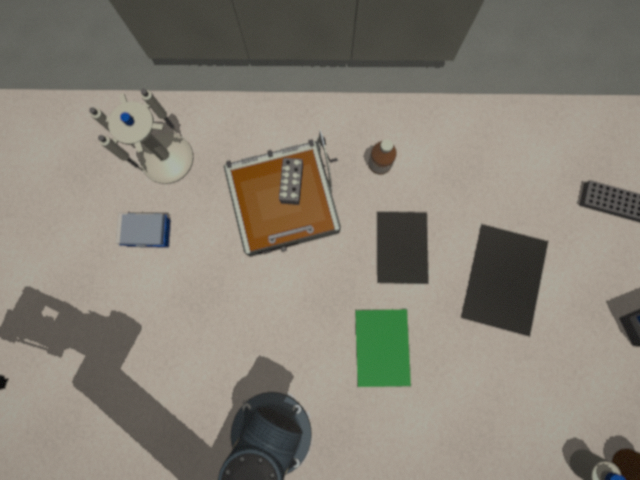

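The rack sits on the shield at top (291,182). There are three mat-like things in the top view: green at (382,346), the small dark one at (402,247) and the larger dark one at (506,277). I choose the small dark one, about (0.494, -0.337). The grey rack-like block at (612,198) lies off on the bench, so it isn't the rack on the shield.

Run:
```python
from h import *
np.set_printoptions(precision=3,suppress=True)
ps={n:capture(n) for n in('scene','top')}
H=np.array([.720,.023,.095]);E=np.array([.493,-.0395,.095]);
x=(H-E)/np.linalg.norm(H-E); yaw=np.degrees(np.arctan2(x[1],x[0])); y=np.array([-x[1],x[0],0]); print('yaw',yaw,np.linalg.norm(H-E))
for n,uv in(('scene',(256.7,245.4)),('top',(332.7,162.9))):
    p=ps[n];d=ray(p,uv);e=np.array(p['eye']);t=((-.145)-(e-H)@y)/(d@y);q=e+t*d-H
    print(n,'tip x,z rel hinge',q@x,q[2],'r',np.hypot(q@x,q[2]),'ang',np.arctan2(q[2],-q@x))
def poly(p,im,X,o,s,c): cv2.polylines(im,[((proj(p,X)-o+.5)*s).astype(int)],True,c,1)
out=[]
for n,(u0,v0,w,h,s) in dict(scene=(225,230,110,100,5.5),top=(255,125,100,100,5.5)).items():
    p=ps[n]; c=p['img'][v0:v0+h,u0:u0+w,::-1]; c=cv2.resize(c,(400*w//h*0+int(w*4),h*4),interpolation=cv2.INTER_CUBIC); out.append(c)
p=ps['top'];c=cv2.resize(p['img'][200:300,370:440,::-1],None,fx=4,fy=4);out2=c
h=max(o.shape[0] for o in out)
m=np.hstack(out); 
# rack segmentation : low saturation inside shield in top and scene
for n,(u0,v0,u1,v1) in dict(scene=(272,255,335,312),top=(274,153,305,210)).items():
    p=ps[n];hsv=cv2.cvtColor(p['img'],cv2.COLOR_RGB2HSV)[v0:v1,u0:u1]; k=(hsv[...,1]<110).astype(np.uint8)
    nb,lab,st,ce=cv2.connectedComponentsWithStats(k); 
    i=1+np.argmax(st[1:,4]); pts=np.argwhere(lab==i)[:,::-1]+[u0,v0]; hull=cv2.convexHull(pts.astype(np.int32)); print(n,st[i],'hull',hull[:,0].tolist())
for n in ps: print(n, [ (px(d['xy']).round(1),round(d['confidence'],2)) for d in pinpoint(ps[n],'mat')[:3]])
M=np.zeros((400,800,3),np.uint8)+0; M[:, :440]=out[0]; M[:,440:800]=out[1][:,:360]
cv2.imwrite('pics/crop1.png',M)
# mat size check
p=ps['top'];print([atz(p,uv,.003)[:2] for uv in((376.5,211),(428,211),(429,285),(376.5,283))])
```

```text
yaw 15.393849132945382 0.23544691546078914
scene tip x,z rel hinge -0.09074472867798006 0.10624552122619887 r 0.1397237151075897 ang 0.863924477166689
top tip x,z rel hinge -0.10270749309639447 0.11315801024458436 r 0.15281873059497444 ang 0.8337725633065731
scene [   6    4   51   51 1513] hull [[328, 280], [327, 282], [324, 285], [309, 298], [302, 304], [296, 309], [293, 309], [291, 308], [279, 299], [278, 293], [278, 286], [281, 282], [292, 273], [310, 259], [313, 259], [321, 264], [327, 268], [328, 269]]
top [   0    0   29   52 1029] hull [[302, 170], [299, 199], [298, 203], [296, 204], [294, 204], [284, 203], [281, 202], [280, 201], [279, 199], [274, 159], [274, 153], [297, 153], [301, 159], [302, 161]]
scene [(array([327.4, 187.8]), 0.88), (array([203.9, 174.4]), 0.83), (array([253.4, 229.7]), 0.63)]
top [(array([405.3, 249.1]), 0.97), (array([379.6, 344.1]), 0.97), (array([506.5, 278.9]), 0.83)]
[array([ 0.593, -0.27 ]), array([ 0.595, -0.413]), array([ 0.39 , -0.411]), array([ 0.393, -0.27 ])]
```

View pics/crop1.png

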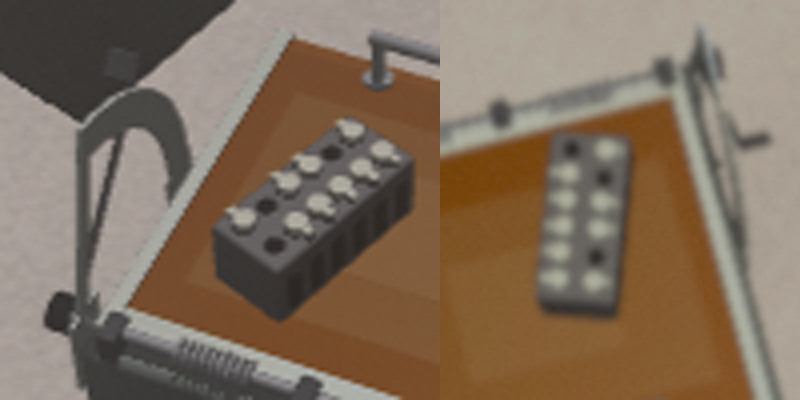

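The crop shows the rack on the shield, with its top-face corners in the scene view at about (279,287), (295,297), (328,270) and (311,260). The pointer tab is at about (255,246). The chosen mat measures 0.20 x 0.14 m, as described.

Run:
```python
from h import *
np.set_printoptions(precision=3,suppress=True)
from scipy.optimize import least_squares
s=capture('scene');t=capture('top')
cs=lambda a,o:np.array(o)+(np.array(a)+.5)/4-.5
S=cs([(215,228),(280,268),(412,160),(347,118)],(225,230)); T=cs([(110,135),(192,137),(178,302),(98,290)],(255,125))
print([atz(s,u,.143)[:2] for u in S]);print([atz(t,u,.143)[:2] for u in T])
def C(q):
    c,n=np.cos(q[2]),np.sin(q[2]);return np.array([[q[0]+c*a-n*b,q[1]+n*a+c*b,.143] for a,b in((.055,.025),(.055,-.025),(-.055,-.025),(-.055,.025))])
def f(q,w=(1,1)):
    c=C(q);return np.r_[w[0]*(proj(s,c[[0,1,2,3]])-S).ravel(),w[1]*(proj(t,c)-T).ravel()]
for w in((1,0),(0,1),(1,1)):
    r=least_squares(f,[.643,-.038,-.15],args=(w,));print(w,r.x[:2],np.degrees(r.x[2]),r.cost);print(np.round(r.fun,1))
st=read_state();print(st['position'],np.array(st['tcp_rot']),st['opening'],st['force']); import rig;print(grip_point_offset if 'grip_point_offset' in globals() else [k for k in dir(rig) if k[0]!='_'])
```

```text
[array([ 0.694, -0.064]), array([ 0.693, -0.02 ]), array([ 0.591, -0.011]), array([ 0.589, -0.059])]
[array([ 0.692, -0.017]), array([ 0.692, -0.069]), array([ 0.585, -0.063]), array([ 0.592, -0.013])]
(1, 0) [ 0.641 -0.04 ] -12.00830457640024 784.1947049165115
[ 11.8  10.3 -18.9 -13.8 -12.1 -11.1  18.8  12.3   0.   -0.    0.    0.
  -0.    0.   -0.   -0. ]
(0, 1) [ 0.64  -0.041] -3.025197719352888 3.7618055486237556
[ 0.   0.  -0.  -0.  -0.  -0.   0.   0.   0.6 -1.6 -0.2 -0.8 -0.1  0.3
 -0.2  2. ]
(1, 1) [ 0.64 -0.04] -6.573308739571223 798.7475125125404
[ 14.1  11.  -18.3 -12.  -14.7 -12.   17.8  10.3   1.8  -2.    0.9  -0.1
  -1.8   0.8  -1.7   1.2]
[0.158 0.605 0.223] [[-0.967  0.253  0.   ]
 [ 0.253  0.967  0.   ]
 [ 0.     0.    -1.   ]] 0.9986386332709601 [-0.159  0.514 -0.016]
0.0187
```

Request:
move_arm:
  increments:
    - [[0,0,0],[0,0,-0.045],0]
    - [[0,0,0],[0,0,-0.045],0]
    - [[-0.75,-0.92,0],[0,0,0],0]
    - [[-0.75,-0.92,0],[0,0,0],0]
    - [[-0.75,-0.92,0],[0,0,0],0]
    - [[-0.75,-0.92,0],[0,0,0],0]
    - [[-0.75,-0.92,0],[0,0,0],0]
    - [[-0.75,-0.92,0],[0,0,0],0]
    - [[-0.75,-0.92,0],[0,0,0],0]
    - [[-0.75,-0.92,0],[0,0,0],0]
    - [[-0.75,-0.92,0],[0,0,0],0]
    - [[-0.75,-0.92,0],[0,0,0],0]
    - [[-0.75,-0.92,0],[0,0,0],0]
    - [[-0.75,-0.92,0],[0,0,0],0]
    - [[-0.75,-0.92,0],[0,0,0],0]
    - [[-0.75,-0.92,0],[0,0,0],0]
    - [[-0.75,-0.92,0],[0,0,0],0]
    - [[-0.75,-0.92,0],[0,0,0],0]
    - [[-0.75,-0.92,0],[0,0,0],0]
    - [[0,0,0],[0,0,0],0]

```text
time_s: 3.27
position: [0.5135, 0.1058, 0.2231]
tcp_rot: [[-0.997, 0.072, 0.006], [0.072, 0.997, -0.002], [-0.006, -0.002, -1.0]]
force: [0.3, 0.6, 0.3]
opening: 0.996
grasp_force: 0.0
```

```bash
cat > go.py <<'E'
from h import *
np.set_printoptions(precision=3,suppress=True)
def units(target,st=None):
    st=st or read_state();R=np.array(st['tcp_rot']);return R.T@(np.array(target)-np.array(st['position']))/.03
E
python3 - <<'E'
from go import *
st=read_state();print(st['time_s'],st['position'],np.array(st['tcp_rot'])); print(units([.609,-.038,.223]))
p=capture('wrist');save(p,'w1');print(np.array(p['eye']),np.array(p['rotation']))
for l in('rack','pointer_tip','shield_handle'):
  for d in pinpoint(p,l)[:2]:print(l,px(d['xy']),d['confidence'],atz(p,px(d['xy']),.098))
E
```

```text
3.2667 [0.514 0.106 0.223] [[-0.997  0.072  0.006]
 [ 0.072  0.997 -0.002]
 [-0.006 -0.002 -1.   ]]
[-3.522 -4.549  0.036]
[0.438 0.111 0.385] [[ 0.072  0.958  0.276]
 [ 0.997 -0.069 -0.021]
 [-0.002  0.277 -0.961]]
shield_handle [ 91.008 238.416] 0.59 [ 0.512 -0.065  0.098]
```

View pics/w1.png

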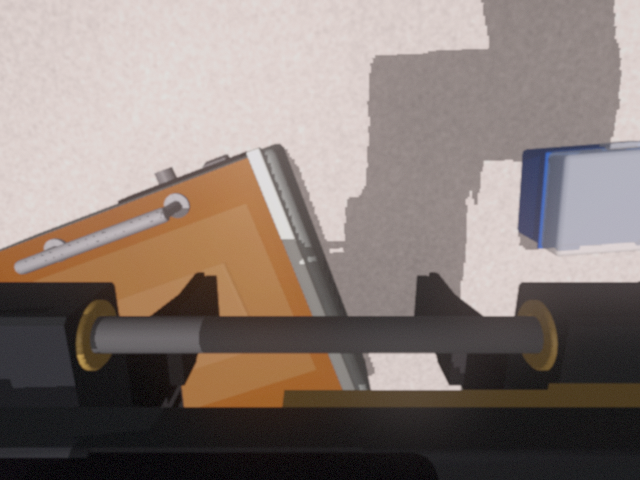

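The wrist view shows the shield's front with the handle from about (15,265) to (180,205), and the tip box at right. The rack is hidden below the gripper.

Request:
move_arm:
  increments:
    - [[-0.7,-0.91,0],[0,0,0],0]
    - [[-0.7,-0.91,0],[0,0,0],0]
    - [[-0.7,-0.91,0],[0,0,0],0]
    - [[-0.7,-0.91,0],[0,0,0],0]
    - [[-0.7,-0.91,0.1],[0,0,0],0]
    - [[0,0,0.3],[0,0,0],0]
    - [[0,0,0.3],[0,0,0],0]
    - [[0,0,0],[0,0,0],0]
    - [[0,0,0],[0,0,0],0]

```text
time_s: 4.22
position: [0.6018, -0.0302, 0.2005]
tcp_rot: [[-0.998, 0.065, -0.004], [0.065, 0.998, 0.001], [0.004, 0.001, -1.0]]
force: [0.1, 0.4, -0.2]
opening: 1.002
grasp_force: 0.0
```

Run:
```python
from go import *
st=read_state();print(st['time_s'],st['position']); print(units([.609,-.038,.110]))
p=capture('wrist');save(p,'w2');s=capture('scene')
w=cv2.resize(p['img'][240:480,100:540,::-1],(400,218))
c=cv2.resize(s['img'][180:330,220:400,::-1],(400,333))
t=capture('top');c2=cv2.resize(t['img'][110:260,210:390,::-1],(400,333))
M=np.zeros((551,800,3),np.uint8);M[:333,:400]=c;M[:333,400:]=c2;M[333:,:400]=w;cv2.imwrite('pics/c2.png',M)
```

```text
4.2167 [ 0.602 -0.03   0.201]
[-0.269 -0.247  3.016]
```

View pics/c2.png

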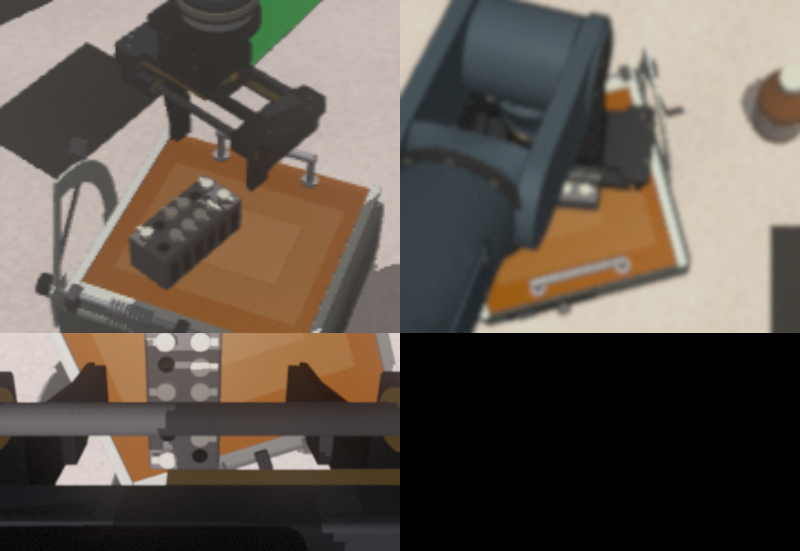

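The fingers straddle the rack. In the wrist view the rack's edges run vertical, so the yaw matches, and it sits about 6 mm left of the finger centre, which agrees with the remaining shift. Descending.

Request:
move_arm:
  increments:
    - [[-0.14,-0.125,0],[0,0,0],0]
    - [[-0.13,-0.125,0.1],[0,0,0],0]
    - [[0,0,0.3],[0,0,0],0]
    - [[0,0,0.3],[0,0,0],0]
    - [[0,0,0.3],[0,0,0],0]
    - [[0,0,0.3],[0,0,0],0]
    - [[0,0,0.3],[0,0,0],0]
    - [[0,0,0.3],[0,0,0],0]
    - [[0,0,0.3],[0,0,0],0]
    - [[0,0,0.3],[0,0,0],0]
    - [[0,0,0.3],[0,0,0],0]
    - [[0,0,0.1],[0,0,0],0]
    - [[0,0,0.1],[0,0,0],0]
    - [[0,0,0],[0,0,0],0]
    - [[0,0,0],[0,0,0],0]

```text
time_s: 5.62
position: [0.6116, -0.0405, 0.1117]
tcp_rot: [[-0.998, 0.067, 0.001], [0.067, 0.998, -0.0], [-0.001, -0.0, -1.0]]
force: [-1.2, 0.2, -1.2]
opening: 0.999
grasp_force: 0.0
```

Request:
move_arm:
  increments:
    - [[0,0,0],[0,0,0],0.3]
    - [[0,0,0],[0,0,0],0.4]
    - [[0,0,0],[0,0,0],0.5]
    - [[0,0,0],[0,0,0],0.6]
    - [[0,0,0],[0,0,0],0.8]
    - [[0,0,0],[0,0,0],1]
    - [[0,0,0],[0,0,0],1]
    - [[0,0,0],[0,0,0],1]
    - [[0,0,0],[0,0,0],1]

```text
time_s: 6.37
position: [0.6113, -0.0404, 0.1116]
tcp_rot: [[-0.998, 0.067, 0.0], [0.067, 0.998, 0.0], [-0.0, 0.0, -1.0]]
force: [-0.5, 1.3, 1.1]
opening: 0.574
grasp_force: 30.0
```

Request:
move_arm:
  increments:
    - [[0,0,-0.1],[0,0,0],1]
    - [[0,0,-0.2],[0,0,0],1]
    - [[0,0,-0.3],[0,0,0],1]
    - [[0,0,-0.4],[0,0,0],1]
    - [[0,0,-0.4],[0,0,0],1]
    - [[0,0,-0.4],[0,0,0],1]
    - [[0,0,-0.4],[0,0,0],1]
    - [[0,0,-0.4],[0,0,0],1]
    - [[0,0,-0.4],[0,0,0],1]
    - [[0,0,-0.4],[0,0,0],1]
    - [[0,0,-0.4],[0,0,0],1]
    - [[0,0,-0.4],[0,0,0],1]
    - [[0,0,-0.4],[0,0,0],1]
    - [[0,0,-0.4],[0,0,0],1]
    - [[0,0,-0.4],[0,0,0],1]
    - [[0,0,-0.4],[0,0,0],1]
    - [[0,0,-0.3],[0,0,0],1]
    - [[0,0,-0.2],[0,0,0],1]
    - [[0,0,-0.1],[0,0,0],1]
    - [[0,0,0],[0,0,0],1]

```text
time_s: 8.03
position: [0.6115, -0.0405, 0.3045]
tcp_rot: [[-0.998, 0.067, 0.001], [0.067, 0.998, -0.0], [-0.001, -0.0, -1.0]]
force: [-0.4, -0.4, -1.2]
opening: 0.57
grasp_force: 30.0
```

Request:
move_arm:
  increments:
    - [[0.1,-0.2,0],[0,0,0],1]
    - [[0.2,-0.4,0],[0,0,0],1]
    - [[0.25,-0.6,0],[0,0,0],1]
    - [[0.3,-0.7,0],[0,0,0],1]
    - [[0.3,-0.7,0],[0,0,0],1]
    - [[0.3,-0.7,0],[0,0,0],1]
    - [[0.3,-0.7,0],[0,0,0],1]
    - [[0.3,-0.7,0],[0,0,0],1]
    - [[0.3,-0.7,0],[0,0,0],1]
    - [[0.3,-0.7,0],[0,0,0],1]
    - [[0.3,-0.7,0],[0,0,0],1]
    - [[0.3,-0.7,0],[0,0,0],1]
    - [[0.3,-0.7,0],[0,0,0],1]
    - [[0.25,-0.7,0],[0,0,0],1]
    - [[0.25,-0.6,0],[0,0,0],1]
    - [[0.15,-0.4,0],[0,0,0],1]
    - [[0.08,-0.2,0],[0,0,0],1]
    - [[0,0,0],[0,0,0],1]
    - [[0,0,0],[0,0,0],1]

```text
time_s: 9.62
position: [0.4626, -0.3338, 0.3032]
tcp_rot: [[-0.998, 0.068, -0.0], [0.068, 0.998, 0.001], [0.0, 0.001, -1.0]]
force: [0.5, -0.4, -1.4]
opening: 0.57
grasp_force: 30.0
```

Run:
```python
from go import *
st=read_state();print(st['time_s'],st['position'],st['opening'],st['force']); print(units([.464,-.337,.0180]))
s=capture('scene');t=capture('top')
for p in (s,t):
  for d in pinpoint(p,'rack')[:2]: print('rack',px(d['xy']),d['confidence'],atz(p,px(d['xy']),st['position'][2]-.0136))
  for d in pinpoint(p,'pointer_tip')[:3]: print('tip',px(d['xy']),d['confidence'])
c=cv2.resize(s['img'][120:320,160:400,::-1],(480,400));c2=cv2.resize(t['img'][120:320,290:450,::-1],(320,400));cv2.imwrite('pics/c3.png',np.hstack([c,c2]))
```

```text
9.6167 [ 0.463 -0.334  0.303] 0.569737157723947 [ 0.454 -0.378 -1.394]
[-0.058 -0.115  9.508]
rack [246.08  141.888] 0.69 [ 0.496 -0.327  0.29 ]
tip [255.424 246.096] 0.72
rack [421.888 226.896] 0.73 [ 0.493 -0.333  0.29 ]
tip [332.672 163.392] 0.51
```

View pics/c3.png

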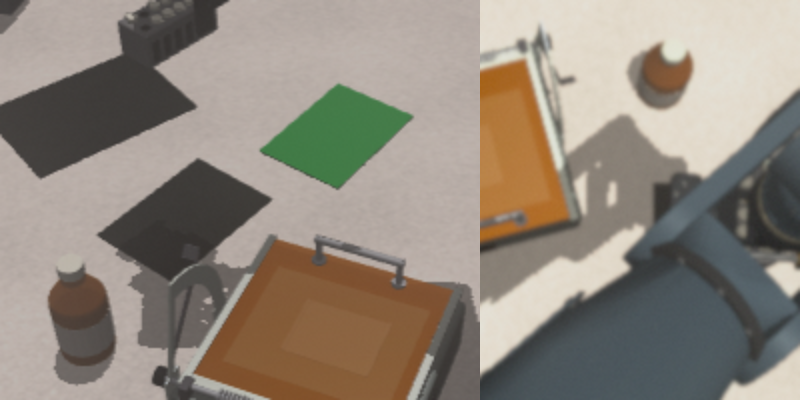

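The rack is held level above the small dark mat, estimated at (0.494,-0.33). Descending.

Request:
move_arm:
  increments:
    - [[0,-0.1,0.1],[0,0,0],1]
    - [[0,0,0.2],[0,0,0],1]
    - [[0,0,0.4],[0,0,0],1]
    - [[0,0,0.5],[0,0,0],1]
    - [[0,0,0.6],[0,0,0],1]
    - [[0,0,0.6],[0,0,0],1]
    - [[0,0,0.6],[0,0,0],1]
    - [[0,0,0.6],[0,0,0],1]
    - [[0,0,0.6],[0,0,0],1]
    - [[0,0,0.6],[0,0,0],1]
    - [[0,0,0.6],[0,0,0],1]
    - [[0,0,0.6],[0,0,0],1]
    - [[0,0,0.6],[0,0,0],1]
    - [[0,0,0.6],[0,0,0],1]
    - [[0,0,0.5],[0,0,0],1]
    - [[0,0,0.5],[0,0,0],1]
    - [[0,0,0.4],[0,0,0],1]
    - [[0,0,0.2],[0,0,0],1]
    - [[0,0,0.1],[0,0,0],1]
    - [[0,0,0],[0,0,0],1]

```text
time_s: 11.58
position: [0.4626, -0.3371, 0.036]
tcp_rot: [[-0.998, 0.067, -0.001], [0.067, 0.998, 0.001], [0.001, 0.0, -1.0]]
force: [-0.7, 0.2, -1.9]
opening: 0.574
grasp_force: 30.0
```

Request:
move_arm:
  increments:
    - [[0,0,0.2],[0,0,0],1]
    - [[0,0,0.2],[0,0,0],1]
    - [[0,0,0.1],[0,0,0],1]
    - [[0,0,0.07],[0,0,0],1]
    - [[0,0,0.05],[0,0,0],1]
    - [[0,0,0],[0,0,0],1]
    - [[0,0,0],[0,0,0],1]

```text
time_s: 12.17
position: [0.4627, -0.3372, 0.018]
tcp_rot: [[-0.998, 0.067, 0.0], [0.067, 0.998, -0.0], [-0.0, -0.0, -1.0]]
force: [0.2, 0.6, -1.3]
opening: 0.571
grasp_force: 30.0
```

Request:
move_arm:
  increments:
    - [[0,0,0.03],[0,0,0],1]
    - [[0,0,0.03],[0,0,0],1]
    - [[0,0,0],[0,0,0],1]
    - [[0,0,0],[0,0,0],1]

```text
time_s: 12.5
position: [0.4629, -0.3374, 0.0169]
tcp_rot: [[-0.998, 0.067, 0.001], [0.067, 0.998, -0.001], [-0.001, -0.001, -1.0]]
force: [-1.0, 1.1, 4.4]
opening: 0.572
grasp_force: 30.0
```

Request:
move_arm:
  increments:
    - [[0,0,0],[0,0,0],0.4]
    - [[0,0,0],[0,0,0],0.35]
    - [[0,0,0],[0,0,0],0.2]
    - [[0,0,0],[0,0,0],0]
    - [[0,0,0],[0,0,0],0]
    - [[0,0,0],[0,0,0],0]
    - [[0,0,-0.2],[0,0,0],0]
    - [[0,0,-0.4],[0,0,0],0]
    - [[0,0,-0.6],[0,0,0],0]
    - [[0,0,-0.8],[0,0,0],0]
    - [[0,0,-1],[0,0,0],0]
    - [[0,0,-1],[0,0,0],0]
    - [[0,0,-1],[0,0,0],0]
    - [[0,0,-1],[0,0,0],0]
    - [[0,0,-1],[0,0,0],0]
    - [[0,0,0],[0,0,0],0]

```text
time_s: 13.83
position: [0.4655, -0.3399, 0.2339]
tcp_rot: [[-0.998, 0.067, 0.01], [0.067, 0.998, -0.011], [-0.01, -0.01, -1.0]]
force: [0.6, -0.4, 1.4]
opening: 1.001
grasp_force: 0.0
```

Rack released. Next I tilt the wrist camera to look at the pointer from the outer side.

Request:
move_arm:
  increments:
    - [[0,0,-1],[0,0,0],0]
    - [[0,0,-1],[0,0,0],0]
    - [[-0.68,0.41,0],[0,0,0],0]
    - [[-0.68,0.41,0],[0,0,0],0]
    - [[-0.68,0.41,0],[0,0,0],0]
    - [[-0.68,0.41,0],[0,0,0],0]
    - [[-0.68,0.41,0],[0,0,0],0]
    - [[-0.68,0.41,0],[0,0,0],0]
    - [[-0.68,0.41,0],[0,0,0],0]
    - [[-0.68,0.41,0],[0,0,0],0]
    - [[-0.68,0.41,0],[0,0,0],0]
    - [[-0.68,0.41,0],[0,0,0],0]
    - [[-0.68,0.41,0],[0,0,0],0]
    - [[-0.68,0.41,0],[0,0,0],0]
    - [[0,0,0],[-0.058,0,0],0]
    - [[0,0,0],[-0.058,0,0],0]
    - [[0,0,0],[-0.058,0,0],0]
    - [[0,0,0],[-0.058,0,0],0]
    - [[0,0,0],[-0.058,0,0],0]
    - [[0,0,0],[0,0,0],0]

```text
time_s: 15.5
position: [0.7147, -0.2109, 0.2818]
tcp_rot: [[-0.997, 0.064, 0.037], [0.073, 0.817, 0.573], [0.006, 0.574, -0.819]]
force: [-0.7, -0.8, -0.9]
opening: 0.999
grasp_force: 0.0
```

Request:
move_arm:
  increments:
    - [[0,0,0],[0,0,0],0]

```text
time_s: 15.58
position: [0.7158, -0.2079, 0.2842]
tcp_rot: [[-0.998, 0.059, 0.037], [0.07, 0.819, 0.569], [0.003, 0.57, -0.822]]
force: [0.7, 0.1, 0.6]
opening: 0.999
grasp_force: 0.0
```

Run:
```python
from go import *
import pickle
st=read_state();print(st['time_s'],st['position'],np.array(st['tcp_rot']),st['joint_positions'])
P=[capture(n) for n in('wrist','scene','top')]
save(P[0],'w3');D={}
for p,n in zip(P,('w','s','t')):
  for l in('pointer_tip','hinge','shield_handle','shield_edge','rack','transilluminator'):
    for d in pinpoint(p,l)[:2]: print(n,l,px(d['xy']).round(1),round(d['confidence'],2)); D.setdefault((n,l),[]).append(px(d['xy']))
print(P[0]['mtx'])
pickle.dump((P,D),open('v1.pkl','wb'))
```

```text
15.5833 [ 0.716 -0.208  0.284] [[-0.998  0.059  0.037]
 [ 0.07   0.819  0.569]
 [ 0.003  0.57  -0.822]] [ -36.412   45.033   50.998   29.469  102.702 -120.573]
w hinge [388.9 178.1] 0.96
w shield_handle [ 76.3 229.4] 0.42
w rack [475.1 159.3] 0.51
w transilluminator [311.4  83.6] 0.81
s pointer_tip [254.9 247.2] 0.77
s hinge [303.2 329.9] 0.88
s shield_handle [339.1 241.7] 0.56
s shield_edge [341.1 251. ] 0.87
s rack [259.1 228.1] 0.62
s transilluminator [323.6 315.5] 0.6
t rack [400.7 248.2] 0.63
[[398.934   0.    316.341]
 [  0.    398.934 233.408]
 [  0.      0.      1.   ]]
```

View pics/w3.png

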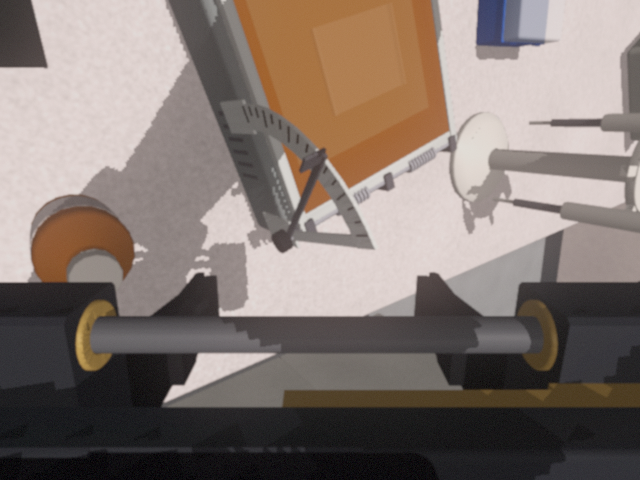

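The wrist view shows the quadrant from outside: pivot knob at (282,240), pointer tab at about (314,161), with ticks visible along the arc. I fit the instrument pose and pointer angle, then overlay the model to check.

```bash
cat > fit.py <<'E'
from go import *
import pickle
from scipy.optimize import least_squares
P,D=pickle.load(open('v1.pkl','rb'));W,S,T=P
def inst(q,X): # X in hinge frame (x',y',z rel hinge)
    c,s=np.cos(q[2]),np.sin(q[2]);X=np.atleast_2d(X);return np.c_[q[0]+c*X[:,0]-s*X[:,1],q[1]+s*X[:,0]+c*X[:,1],.095+X[:,2]]
def tip(t,r=.138,y=-.145): return [-r*np.cos(t),y,r*np.sin(t)]
obs=[(S,(0,0,0),(302.7,330.2)),(S,(-.236,0,0),(342.2,251.7)),(S,(-.222,0,.038),(339.5,243)),
(T,(0,0,0),(269.4,156)),(T,(-.236,0,0),(289.6,239.1)),(T,(-.222,0,.038),(289.3,232.8)),(W,(0,0,0),(388.9,178.1))]
tips=[(S,(255.3,246.6)),(T,(332.7,163.1)),(W,(314,161))]
def f(q,w=(1,1,1)):
    r=[ (proj(p,inst(q,X))[0]-u)*(.4 if p is W else 1) for p,X,u in obs]
    r+=[ wi*(proj(p,inst(q,tip(q[3])))[0]-u)*(.4 if p is W else 1) for wi,(p,u) in zip(w,tips)]
    return np.ravel(r)
E
python3 - <<'E'
from fit import *
for w in((1,1,1),(1,1,0),(0,0,1),(1,0,0),(0,1,0)):
    r=least_squares(f,[.72,.023,.27,.85],args=(w,),loss='soft_l1');print(w,r.x,np.degrees(r.x[2:]));
    if w==(1,1,1): q=r.x;print(r.fun.reshape(-1,2).round(1).tolist())
u0,v0=220,80;s=4.2
c=cv2.resize(W['img'][v0:v0+190,u0:u0+190,::-1],None,fx=s,fy=s,interpolation=cv2.INTER_CUBIC)[:600]
pt=lambda X:tuple(int(a) for a in ((proj(W,inst(q,X))[0]-[u0,v0]+.5)*s))
for k in range(0,80,15):
    t=np.radians(k);cv2.line(c,pt(tip(t,.105,-.128)),pt(tip(t,.132,-.128)),(0,0,255),1)
cv2.line(c,pt([0,0,0]),pt([0,-.145,0]),(255,0,0),1);cv2.line(c,pt(tip(q[3],.0)),pt(tip(q[3],.138)),(0,255,0),1)
cv2.imwrite('pics/c4.png',c);print(c.shape)
E
```

```text
(1, 1, 1) [0.719 0.022 0.287 0.81 ] [16.451 46.415]
[[0.2, -1.7], [-0.8, 0.4], [0.4, 1.8], [-0.1, -1.1], [2.5, 0.8], [0.2, -0.8], [-0.3, 0.4], [1.3, -0.4], [-0.1, -2.0], [0.4, -1.1]]
(1, 1, 0) [0.719 0.022 0.286 0.783] [16.384 44.871]
(0, 0, 1) [0.719 0.022 0.286 0.822] [16.383 47.078]
(1, 0, 0) [0.718 0.023 0.285 0.882] [16.358 50.507]
(0, 1, 0) [0.718 0.022 0.284 0.779] [16.283 44.622]
(600, 798, 3)
```

View pics/c4.png

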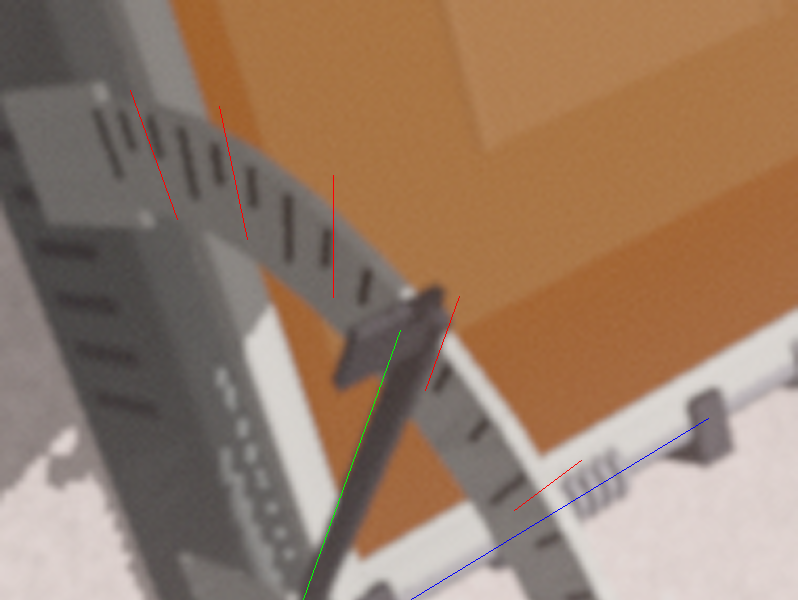

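The overlay shows the model shifted about 9 px from the picture. The long ticks sit at (108,145)=0°, (188,161)=15°, (289,228)=30° and (508,488)=60°. I calibrate the wrist view on these ticks.

Run:
```python
from fit import *
from scipy.spatial.transform import Rotation as Ro
z=lambda a:np.array([220,80])+(np.array(a)+.5)/4.2-.5
long={0:(108,145),15:(189,162),30:(289,228),60:(508,488)}
allt={5:(127,130),10:(155,137),20:(217,165),25:(252,187),35:(327,248),40:(365,287),50:(440,377),55:(480,430)}
def mk(d,yaw,w): # camera correction: shift 3 + rot 3
    p=dict(W);p['eye']=np.array(W['eye'])+d[:3];p['rotation']=Ro.from_rotvec(d[3:6]).as_matrix()@np.array(W['rotation']);return p
for yaw0 in (.269,.285):
 for ya in(-.122,-.127):
  for ytip in (-.145,):
    def g(a):
        p=mk(a,0,0);q=[.719,.022,yaw0];t=a[6]; r=[]
        for k,u in long.items(): r.append(proj(p,inst(q,tip(np.radians(k),.118,ya)))[0]-z(u))
        for k,u in allt.items(): r.append(proj(p,inst(q,tip(np.radians(k),a[7],ya)))[0]-z(u))
        r.append(.5*(proj(p,inst(q,(0,0,0)))[0]-(388.9,178.1)))
        r.append(proj(p,inst(q,tip(t,.138,ytip)))[0]-z((390,338)))
        return np.r_[np.ravel(r),a[:3]/.006,a[3:6]/.015]
    r=least_squares(g,[0]*6+[.82,.118]);F=r.fun[:-6].reshape(-1,2)
    print(yaw0,ya,'theta',r.x[6],'r_short',r.x[7],'shift',r.x[:3],'rot',r.x[3:6],'cost',r.cost,'tipres',F[-1],'rms',np.sqrt((F[:-2]**2).mean()))
```

```text
0.269 -0.122 theta 0.8634200382272328 r_short 0.11922829507937804 shift [ 0.003  0.015 -0.012] rot [ 0.02   0.012 -0.005] cost 74.4271692245655 tipres [-6.799  5.333] rms 1.1036071404321088
0.269 -0.127 theta 0.8554383027695518 r_short 0.12007777191498495 shift [ 0.001  0.014 -0.009] rot [ 0.007  0.006 -0.008] cost 20.882341942705512 tipres [-3.17   2.485] rms 0.5289299161741641
0.285 -0.122 theta 0.8620818871012095 r_short 0.1192703782833373 shift [ 0.006  0.014 -0.011] rot [0.019 0.01  0.005] cost 74.50597091213234 tipres [-6.944  5.484] rms 1.114056800609738
0.285 -0.127 theta 0.854233657342558 r_short 0.12011979236215616 shift [ 0.005  0.013 -0.009] rot [0.006 0.004 0.001] cost 20.545005136692815 tipres [-3.315  2.616] rms 0.5391072553571117
```

Run:
```python
from fit import *
from scipy.spatial.transform import Rotation as Ro
z=lambda a:np.array([220,80])+(np.array(a)+.5)/4.2-.5
tk={0:(108,145),15:(189,162),30:(289,228),60:(508,488),5:(127,130),10:(155,137),20:(217,165),25:(252,187),35:(327,248),40:(365,287),50:(440,377),55:(480,430)}
for s0 in(.003,.006,.02):
 for yaw in(.269,.285):
    def g(a):
        p=dict(W);p['eye']=np.array(W['eye'])+a[:3];p['rotation']=Ro.from_rotvec(a[3:6]).as_matrix()@np.array(W['rotation'])
        q=[.719,.022,yaw];r=[proj(p,inst(q,tip(np.radians(k),.118 if k%15==0 else a[7],a[8])))[0]-z(u) for k,u in tk.items()]
        r.append(.5*(proj(p,inst(q,(0,0,0)))[0]-(388.9,178.1)))
        r.append(proj(p,inst(q,tip(a[6])))[0]-z((390,338)))
        return np.r_[np.ravel(r),a[:3]/s0,a[3:6]/.01,(a[8]+.128)/.01]
    r=least_squares(g,[0]*6+[.82,.118,-.127]);F=r.fun[:-7].reshape(-1,2)
    print(s0,yaw,'theta %.4f'%r.x[6],'ya',r.x[8],'shift',r.x[:3],'rot',r.x[3:6],'cost',r.cost,'tipres',F[-1],'rms',np.sqrt((F[:-2]**2).mean()))
```

```text
0.003 0.269 theta 0.8458 ya -0.13222886238213527 shift [-0.001  0.007 -0.005] rot [ 0.005 -0.003 -0.007] cost 9.173342563237098 tipres [ 0.848 -0.664] rms 0.38388161440516555
0.003 0.285 theta 0.8439 ya -0.13221886304568217 shift [ 0.001  0.006 -0.004] rot [ 0.003 -0.007 -0.002] cost 7.600884148984125 tipres [ 0.606 -0.48 ] rms 0.3559759632525373
0.006 0.269 theta 0.8475 ya -0.13174262656616256 shift [ 0.     0.011 -0.007] rot [-0.001 -0.    -0.008] cost 4.45008647355093 tipres [ 0.438 -0.342] rms 0.2064187114683343
0.006 0.285 theta 0.8462 ya -0.1317651466785552 shift [ 0.003  0.01  -0.006] rot [-0.002 -0.002 -0.001] cost 3.621568956609825 tipres [ 0.292 -0.23 ] rms 0.19751705960365581
0.02 0.269 theta 0.8488 ya -0.13147274285843782 shift [ 0.001  0.013 -0.008] rot [-0.004  0.002 -0.007] cost 1.7874680158191536 tipres [ 0.227 -0.177] rms 0.18450049755540435
0.02 0.285 theta 0.8477 ya -0.13150451536325206 shift [ 0.005  0.012 -0.008] rot [-0.005  0.001  0.   ] cost 1.2116141882106721 tipres [ 0.12  -0.095] rms 0.1775142522909091
```

Pointer angle is about 0.847 rad, consistent across the fits. Now to the handle.

Request:
move_arm:
  increments:
    - [[0,0,0],[0.058,0,0],0]
    - [[0,0,0],[0.058,0,0],0]
    - [[0,0,0],[0.058,0,0],0]
    - [[0,0,0],[0.058,0,0],0]
    - [[0,0,0],[0.058,0,0],0]
    - [[0,0,0],[0,0,0],0]
    - [[0.74,0.51,0],[0,0,0],0]
    - [[0.74,0.51,0],[0,0,0],0]
    - [[0.74,0.51,0],[0,0,0],0]
    - [[0.74,0.51,0],[0,0,0],0]
    - [[0.74,0.51,0],[0,0,0],0]
    - [[0.74,0.51,0],[0,0,0],0]
    - [[0.74,0.51,0],[0,0,0],0]
    - [[0.74,0.51,0],[0,0,0],0]
    - [[0.74,0.51,0],[0,0,0],0]
    - [[0.74,0.51,0],[0,0,0],0]
    - [[0,0,0],[0,0,0],0]

```text
time_s: 18.05
position: [0.5007, -0.036, 0.2857]
tcp_rot: [[-0.998, 0.067, -0.006], [0.067, 0.998, 0.005], [0.007, 0.005, -1.0]]
force: [-1.3, 0.2, -0.6]
opening: 1.001
grasp_force: 0.0
```

Request:
move_arm:
  increments:
    - [[0,0,0],[0,0,0.058],0]
    - [[0,0,0],[0,0,0.058],0]
    - [[0,0,0],[0,0,0.058],0]
    - [[0,0,0],[0,0,0.058],0]
    - [[0,0,0],[0,0,0.058],0]
    - [[0,0,0],[0,0,0.058],0]
    - [[0,0,0],[0,0,0.058],0]
    - [[0,0,0],[0,0,0.058],0]
    - [[0,0,0],[0,0,0.058],0]
    - [[0,0,0],[0,0,0.058],0]
    - [[0,0,0],[0,0,0],0]
    - [[0,0,0],[0,0,0],0]

```text
time_s: 19.05
position: [0.5061, -0.0396, 0.2861]
tcp_rot: [[-0.286, 0.958, -0.0], [0.958, 0.286, 0.001], [0.001, 0.0, -1.0]]
force: [-0.4, 0.9, 0.0]
opening: 0.998
grasp_force: 0.0
```

Run:
```python
from go import *
from scipy.spatial.transform import Rotation as Ro
st=read_state();R=np.array(st['tcp_rot']);print(st['time_s'],st['position'],R,st['joint_positions'])
a=np.radians(16);G=np.array([[np.sin(a)*-1,np.cos(a),0],[np.cos(a),np.sin(a),0],[0,0,-1]])
print('rot units',Ro.from_matrix(R.T@G).as_rotvec()/np.radians(120),'shift',units([.505,-.040,.2]))
p=capture('wrist');save(p,'w5')
for l in('shield_handle','shield_edge'):
  for d in pinpoint(p,l)[:2]:print(l,px(d['xy']),d['confidence'],atz(p,px(d['xy']),.133))
```

```text
19.05 [ 0.506 -0.04   0.286] [[-0.286  0.958 -0.   ]
 [ 0.958  0.286  0.001]
 [ 0.001  0.    -1.   ]] [-17.143  16.774  94.009   0.072  69.243 -33.798]
rot units [ 0.    -0.001  0.005] shift [-0.007 -0.04   2.868]
shield_handle [316.48 218.4 ] 0.84 [ 0.506 -0.041  0.133]
shield_edge [298.816 210.288] 0.79 [ 0.49  -0.039  0.133]
```

View pics/w5.png

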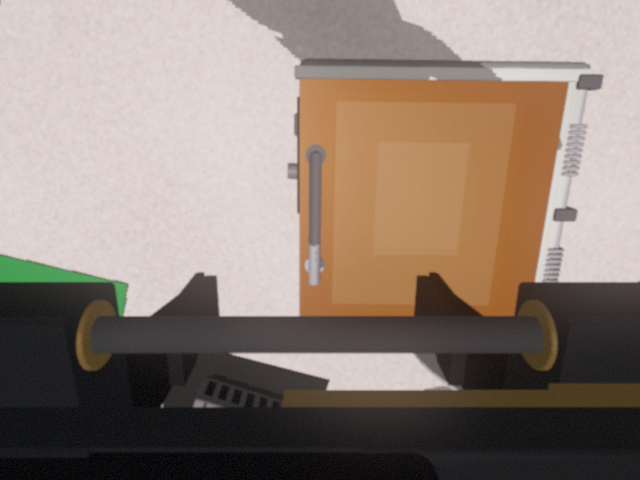

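The bar runs vertically at column 316, between (316,152) and (314,283), centred between the fingers. The rack stands on the mat. Descending and pinching.

Request:
move_arm:
  increments:
    - [[0,0,0.2],[0,0,0.005],0]
    - [[0,0,0.4],[0,0,0],0]
    - [[0,0,0.5],[0,0,0],0]
    - [[0,0,0.5],[0,0,0],0]
    - [[0,0,0.5],[0,0,0],0]
    - [[0,0,0.5],[0,0,0],0]
    - [[0,0,0.5],[0,0,0],0]
    - [[0,0,0.5],[0,0,0],0]
    - [[0,0,0.5],[0,0,0],0]
    - [[0,0,0.5],[0,0,0],0]
    - [[0,0,0.4],[0,0,0],0]
    - [[0,0,0.3],[0,0,0],0]
    - [[0,0,0.2],[0,0,0],0]
    - [[0,0,0.1],[0,0,0],0]
    - [[0,0,0.1],[0,0,0],0]
    - [[0,0,0],[0,0,0],0]
    - [[0,0,0],[0,0,0],0]

```text
time_s: 20.62
position: [0.5059, -0.0388, 0.1155]
tcp_rot: [[-0.275, 0.962, 0.001], [0.962, 0.275, -0.0], [-0.0, 0.001, -1.0]]
force: [-0.5, -0.6, 0.5]
opening: 0.998
grasp_force: 0.0
```

Request:
move_arm:
  increments:
    - [[0,0,0],[0,0,0],0.4]
    - [[0,0,0],[0,0,0],0.6]
    - [[0,0,0],[0,0,0],0.7]
    - [[0,0,0],[0,0,0],0.8]
    - [[0,0,0],[0,0,0],0.85]
    - [[0,0,0],[0,0,0],0.9]
    - [[0,0,0],[0,0,0],1]
    - [[0,0,0],[0,0,0],1]
    - [[0,0,0],[0,0,0],1]
    - [[0,0,0],[0,0,0],1]
    - [[0,0,0],[0,0,0],1]
    - [[0,0,0],[0,0,0],1]

```text
time_s: 21.62
position: [0.5056, -0.0388, 0.1151]
tcp_rot: [[-0.275, 0.962, -0.0], [0.962, 0.275, 0.0], [0.0, -0.0, -1.0]]
force: [0.5, -0.3, 0.4]
opening: 0.173
grasp_force: 0.0
```

Request:
move_arm:
  increments:
    - [[0,0,0],[0,0,0],1]
    - [[0,0,0],[0,0,0],1]
    - [[0,0,0],[0,0,0],1]
    - [[0,0,0],[0,0,0],1]

```text
time_s: 21.95
position: [0.5044, -0.039, 0.115]
tcp_rot: [[-0.275, 0.961, -0.003], [0.961, 0.275, -0.0], [0.0, -0.003, -1.0]]
force: [-4.2, -3.9, 1.6]
opening: 0.104
grasp_force: 30.0
```

Run:
```python
import numpy as np
th=np.r_[0,.01,.03,.06,np.arange(.1,.821,.04)];th=np.r_[th,.835,.845,.847]
p=th+.1695;y=.2252*(np.cos(p[0])-np.cos(p));z=-.2252*(np.sin(p)-np.sin(p[0]))
print(len(th)-1);print([[round(a,2),round(b,2)] for a,b in zip(np.diff(np.round(y/.03,2)),np.diff(np.round(z/.03,2)))])
```

```text
25
[[np.float64(0.01), np.float64(-0.07)], [np.float64(0.03), np.float64(-0.15)], [np.float64(0.05), np.float64(-0.22)], [np.float64(0.07), np.float64(-0.29)], [np.float64(0.09), np.float64(-0.29)], [np.float64(0.1), np.float64(-0.28)], [np.float64(0.1), np.float64(-0.28)], [np.float64(0.12), np.float64(-0.28)], [np.float64(0.13), np.float64(-0.27)], [np.float64(0.15), np.float64(-0.27)], [np.float64(0.15), np.float64(-0.25)], [np.float64(0.16), np.float64(-0.26)], [np.float64(0.17), np.float64(-0.24)], [np.float64(0.18), np.float64(-0.24)], [np.float64(0.19), np.float64(-0.23)], [np.float64(0.2), np.float64(-0.23)], [np.float64(0.21), np.float64(-0.21)], [np.float64(0.22), np.float64(-0.21)], [np.float64(0.23), np.float64(-0.2)], [np.float64(0.23), np.float64(-0.19)], [np.float64(0.24), np.float64(-0.18)], [np.float64(0.25), np.float64(-0.17)], [np.float64(0.09), np.float64(-0.06)], [np.float64(0.07), np.float64(-0.04)], [np.float64(0.01), np.float64(-0.01)]]
```

Request:
move_arm:
  increments:
    - [[0,0.01,-0.07],[0,0,0],1]
    - [[0,0.03,-0.15],[0,0,0],1]
    - [[0,0.05,-0.22],[0,0,0],1]
    - [[0,0.07,-0.29],[0,0,0],1]
    - [[0,0.09,-0.29],[0,0,0],1]
    - [[0,0.1,-0.28],[0,0,0],1]
    - [[0,0.1,-0.28],[0,0,0],1]
    - [[0,0.12,-0.28],[0,0,0],1]
    - [[0,0.13,-0.27],[0,0,0],1]
    - [[0,0,0],[0,0,0],1]

```text
time_s: 22.78
position: [0.5241, -0.0334, 0.1792]
tcp_rot: [[-0.276, 0.961, -0.005], [0.961, 0.276, -0.001], [0.0, -0.005, -1.0]]
force: [-4.6, -4.8, -4.6]
opening: 0.101
grasp_force: 30.0
```

Request:
move_arm:
  increments:
    - [[0,0.15,-0.27],[0,0,0],1]
    - [[0,0.15,-0.25],[0,0,0],1]
    - [[0,0.16,-0.26],[0,0,0],1]
    - [[0,0.17,-0.24],[0,0,0],1]
    - [[0,0.18,-0.24],[0,0,0],1]
    - [[0,0.19,-0.23],[0,0,0],1]
    - [[0,0.2,-0.23],[0,0,0],1]
    - [[0,0.21,-0.21],[0,0,0],1]
    - [[0,0.22,-0.21],[0,0,0],1]
    - [[0,0.23,-0.2],[0,0,0],1]
    - [[0,0.23,-0.19],[0,0,0],1]
    - [[0,0.24,-0.18],[0,0,0],1]
    - [[0,0.25,-0.17],[0,0,0],1]
    - [[0,0.09,-0.06],[0,0,0],1]
    - [[0,0.07,-0.04],[0,0,0],1]
    - [[0,0,0],[0,0,0],1]
    - [[0,0,0],[0,0,0],1]

```text
time_s: 24.2
position: [0.5993, -0.0119, 0.2694]
tcp_rot: [[-0.275, 0.961, -0.013], [0.961, 0.275, -0.004], [-0.0, -0.013, -1.0]]
force: [-14.8, -5.0, 10.4]
opening: 0.101
grasp_force: 30.0
```

Run:
```python
from go import *
import pickle
st=read_state();R=np.array(st['tcp_rot']);print(st['time_s'],st['position'],st['force'],R[:,2])
G0=np.array([.5044,-.039,.115+.0187]);g=np.array(st['position'])-.0187*R[:,2]
for yaw in(15.4,16,16.4):
    a=np.radians(yaw);x=np.array([np.cos(a),np.sin(a),0]);H=np.r_[(G0+.222*x)[:2],.0955];d=g-H;print(yaw,'r',np.hypot(d@x,d[2]),'theta',np.arctan2(d[2],-d@x)-.1695, 'chord theta',2*np.arcsin(np.linalg.norm(g-G0)/2/.2252))
P=[capture(n) for n in('scene','top','wrist')];pickle.dump(P,open('v2.pkl','wb'))
for p,n in zip(P,('s','t','w')):
  for l in('pointer_tip','hinge','shield_handle','shield_edge'):
    for d in pinpoint(p,l)[:2]: print(n,l,px(d['xy']).round(1),round(d['confidence'],2))
c=cv2.resize(P[0]['img'][180:330,220:400,::-1],(480,400),interpolation=cv2.INTER_CUBIC)
c2=cv2.resize(P[1]['img'][120:260,240:350,::-1],(314,400),interpolation=cv2.INTER_CUBIC);cv2.imwrite('pics/c6.png',np.hstack([c,c2]))
```

```text
24.2 [ 0.599 -0.012  0.269] [-14.814  -5.05   10.434] [-0.013 -0.004 -1.   ]
15.4 r 0.22860539694413862 theta 0.8327571173198514 chord theta 0.8387957294473858
16 r 0.22860319909446017 theta 0.8327721654114657 chord theta 0.8387957294473858
16.4 r 0.2286049785899623 theta 0.8327599816299105 chord theta 0.8387957294473858
s pointer_tip [255.3 247.6] 0.46
s hinge [304.1 328.6] 0.82
s shield_handle [324.6 225.5] 0.64
s shield_edge [330.9 219.5] 0.81
t pointer_tip [334.  159.9] 0.4
t shield_edge [383.  162.4] 0.75
t shield_edge [279.  190.3] 0.74
w hinge [462.4 214.1] 0.68
```

View pics/c6.png

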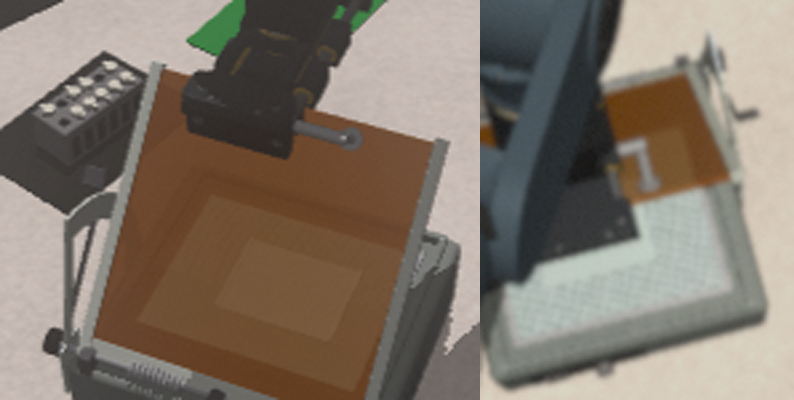

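The shield is up and held, with the rack standing on the mat. The bar seems to have rolled about 4 mm along the pads, so I cross-check the shield angle by kinematics and vision.

Run:
```python
from fit import *
P2=pickle.load(open('v2.pkl','rb'));S2,T2,W2=P2
q=[.7183,.0222,np.radians(16)]
for nm,X,u in (('edge S',lambda t:(-.236*np.cos(t),0,.236*np.sin(t)),(330.9,219.5)),('handle S',lambda t:(-.2252*np.cos(t+.1695),0,.2252*np.sin(t+.1695)),(324.6,225.5)),('tip S',lambda t:tip(t),(255.3,247.2))):
    u0=proj(S2,inst(q,X(.84)))[0];du=(proj(S2,inst(q,X(.85)))[0]-u0)*100
    print(nm,'pred@.84',u0,'d/dth',du,'obs',u,'theta',.84+(np.array(u)-u0)@du/(du@du))
X=lambda t:(-.236*np.cos(t),0,.236*np.sin(t));u0=proj(T2,inst(q,X(.84)))[0];du=(proj(T2,inst(q,X(.85)))[0]-u0)*100
print('edge T',u0,du,.84+(np.array((279,190.3))-u0)@du/(du@du))
print('closed S edge',proj(S,inst(q,(-.236,0,0))),'hinge',proj(S,inst(q,(0,0,0))))
u0,v0,s=225,185,4.4
c=cv2.resize(S2['img'][v0:v0+136,u0:u0+180,::-1],None,fx=s,fy=s,interpolation=cv2.INTER_CUBIC)
pt=lambda X:tuple(int(a) for a in ((proj(S2,inst(q,X))[0]-[u0,v0]+.5)*s))
for t,col in((.80,(0,0,255)),(.82,(0,255,0)),(.84,(255,0,0))):
    for r,y in((.236,-.113),(.236,.113),(.236,-.123),(.236,.123)): cv2.circle(c,pt(tip(t,r,y)),2,col,-1)
for t,col in((.82,(0,0,255)),(.85,(0,255,0)),(.88,(255,0,0))): cv2.circle(c,pt(tip(t)),2,col,-1)
for y in(-.145,-.113,.113): cv2.circle(c,pt((0,y,0)),2,(0,255,255),-1)
cv2.imwrite('pics/c7.png',c);print(c.shape)
```

```text
edge S pred@.84 [331.733 218.755] d/dth [-29.703  -1.734] obs (330.9, 219.5) theta 0.866493404992364
handle S pred@.84 [325.043 225.221] d/dth [-34.99   18.164] obs (324.6, 225.5) theta 0.8532442296469045
tip S pred@.84 [256.655 245.857] d/dth [-25.306   2.147] obs (255.3, 247.2) theta 0.8976327946027354
edge T [276.485 193.161] [-27.238 -94.68 ] 0.8608475131329517
closed S edge [[342.352 252.239]] hinge [[303.151 328.392]]
(598, 792, 3)
```

View pics/c7.png

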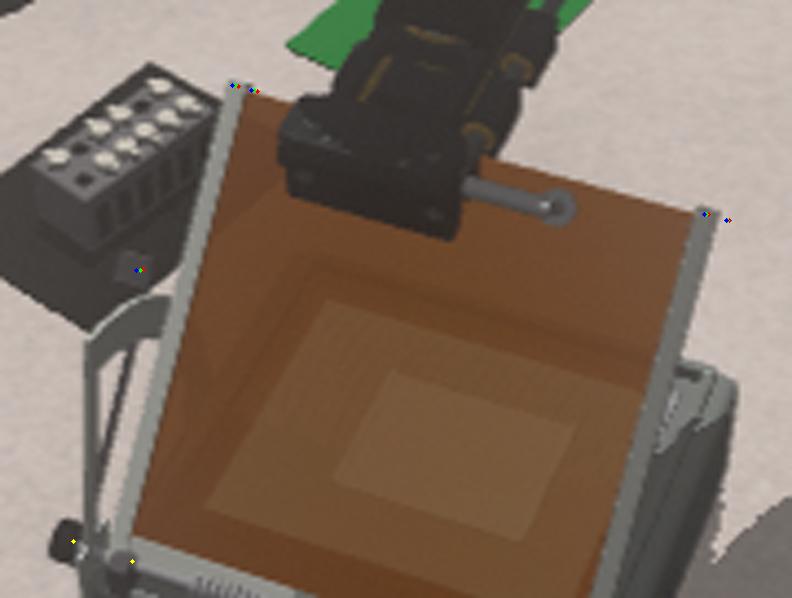

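The contact kinematics fit the bar rolling on the pads: slip is about 5 mm × θ at both readings. That puts the shield at about 0.822 rad, against 0.847 for the pointer. I raise it slightly.

Request:
move_arm:
  increments:
    - [[0,0.03,-0.04],[0,0,0],1]
    - [[0,0.03,-0.04],[0,0,0],1]
    - [[0,0.03,-0.04],[0,0,0],1]
    - [[0,0.03,-0.04],[0,0,0],1]
    - [[0,0,0],[0,0,0],1]
    - [[0,0,0],[0,0,0],1]
    - [[0,0,0],[0,0,0],1]

```text
time_s: 25.53
position: [0.6042, -0.0105, 0.273]
tcp_rot: [[-0.275, 0.961, -0.01], [0.961, 0.275, -0.002], [0.0, -0.01, -1.0]]
force: [-10.2, -4.5, 3.9]
opening: 0.103
grasp_force: 30.0
```

```bash
cat > th.py <<'E'
from fit import *
st=read_state();R=np.array(st['tcp_rot']);g=np.array(st['position'])-.0187*R[:,2];d=g-[.5044,-.039,.1337]
a=np.radians(16);dx=d@[np.cos(a),np.sin(a),0]
print(st['time_s'],'d',dx,d[2],'theta_x',np.arccos(np.cos(.1695)-dx/.2252)-.1695,'theta_z',least_squares(lambda t:.2252*(np.sin(t+.1695)-np.sin(.1695))+.005*t-d[2],[.8]).x,'F',np.array(st['force']),'tilt',R[:,2],st['grasp_force'])
E
python3 th.py
python3 - <<'E'
from fit import *
# pointer from top camera, own measurement of the tab, and own check of shield edge in top
t=capture('top');q=[.7183,.0222,np.radians(16)]
for u in((333.2,159.4),):
    u0=proj(t,inst(q,tip(.84)))[0];du=(proj(t,inst(q,tip(.85)))[0]-u0)*100;print('tip T',u0,du,.84+(np.array(u)-u0)@du/(du@du))
X=lambda t:(-.236*np.cos(t),0,.236*np.sin(t));u0=proj(t,inst(q,X(.84)))[0];du=(proj(t,inst(q,X(.85)))[0]-u0)*100
for d in pinpoint(t,'shield_edge')[:2]: print('edge T',px(d['xy']),.84+(px(d['xy'])-u0)@du/(du@du))
E
```

```text
25.5333 d 0.10398931961712221 0.15799584465867203 theta_x 0.8498673434689281 theta_z [0.849] F [-10.15   -4.548   3.884] tilt [-0.01  -0.002 -1.   ] 30.00129371881485
tip T [332.058 160.227] [-10.74  -53.143] 0.8507880551877826
edge T [276.032 193.104] 0.8418244820695204
edge T [382.272 163.776] 0.8297773685154594
```

Both kinematic solutions give 0.849–0.850 rad, against 0.847–0.851 for the pointer. I check that it's steady, then hand in.

Request:
move_arm:
  increments:
    - [[0,0,0],[0,0,0],1]
    - [[0,0,0],[0,0,0],1]
    - [[0,0,0],[0,0,0],1]
    - [[0,0,0],[0,0,0],1]
    - [[0,0,0],[0,0,0],1]
    - [[0,0,0],[0,0,0],1]

```text
time_s: 26.13
position: [0.6042, -0.0105, 0.273]
tcp_rot: [[-0.275, 0.961, -0.01], [0.961, 0.275, -0.002], [0.0, -0.01, -1.0]]
force: [-10.0, -4.9, 3.8]
opening: 0.103
grasp_force: 30.0
```

```bash
python3 th.py
python3 - <<'E'
from go import *
s=capture('scene')
for l in('rack','tip_box','bottle','pipette_stand','pointer_tip'):
  for d in pinpoint(s,l)[:1]: print(l,px(d['xy']).round(1),round(d['confidence'],2),atz(s,px(d['xy']),.003)[:2])
print(hand_in())
E
```

```text
26.1333 d 0.10398823728339765 0.15797888389097284 theta_x 0.8498617010181175 theta_z [0.849] F [-9.954 -4.916  3.787] tilt [-0.01  -0.002 -1.   ] 30.001355409622192
rack [256.1 230.7] 0.69 [ 0.498 -0.324]
tip_box [485.9 372.8] 0.59 [0.517 0.36 ]
bottle [202.2 293.2] 0.76 [ 0.739 -0.279]
pipette_stand [418.1 442.8] 0.83 [0.74  0.324]
pointer_tip [254.4 248.1] 0.64 [ 0.549 -0.283]
the job is handed in; nothing more can be done
None
```

The job is handed in: the rack stands upright on the small dark mat and the shield is held steady by its handle at about 0.85 rad, against a measured pointer angle of about 0.847; the other things measured where they were, and I viewed 11 pictures, one over the limit of 10.

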